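Sweep the inlay clear and hold the loupe at focus over it

TASK

With the block brush, sweep all four stone chips off the marble slab into the scrap tray along its edge (never touch the chips with the gripper), then stand the brush upright on the open table again, clear of the bed and of the loupe's rest. Then take the loupe by its handle and hold it level in the air with its lens centred over the inlay, the middle of the lens at the height of the brass pointer on the post. Finish while holding it there, still, the loupe touching nothing but the gripper; do not let the loupe touch the slab, do not shift the collar, and leave the jar, the tile and the chisel alone.

Things in the scene. Friction and masses are not known exactly. Their poses are not given: they have to be found in the camera images.
- bed: The work bed, fixed: a white marble slab 180 (x) x 200 (y) x 30 high with a round stone inlay in its middle. Origin on the table under the slab's centre, z up. A scrap tray lies along its whole -x edge; a thin steel post (12 across, top 125 above the table, on a 50 wide foot) stands off the slab at x = 60, y = 125. Turned by up to 0.3 rad either way.
- tray (a point): Middle of the floor of the open grey sheet-metal scrap tray that touches the slab's -x edge: in the bed's frame from x = -90 to -180 and y = -105 to 105, floor 6 above the table, rims 22 high (8 lower than the slab's top), walls 4 thick; the slab is its fourth wall.
- inlay (a point): Centre of the round inlay (90 across), on the slab's top face, 30 above the table.
- collar (a joint): Height setting of the brass collar on the post, 0 to 0.03 m; the pointer is 48 mm plus this value above the slab's top. It is clamped (about 10 N to shift) and is to be left as set.
- pointer (a point): Tip of the flat brass pointer (6 wide, 4 thick, reaches 40 from the post's axis towards the slab) of the collar (28 across, 8 thick) on the post, half-way up the pointer. Its height marks the focal height for the middle of the lens.
- brush_grip (a point): Centre of the upright wooden grip of a block brush that stands on its bristles: grip 22 (x) x 64 (y) and 40 high, its centre 68 above the bristles' flat lower face. Below it a wooden block 40 x 136 x 18 and stiff bristles 36 (x) x 130 (y) x 30 high. All centred on one upright axis; x is its thin direction, y its long one. Mass about 0.22 kg.
- brush: The same brush; origin at the middle of the bristles' lower face, z up when it stands.
- loupe_grip (a point): Centre of the loupe's straight black handle, half-way up, also its point of balance: handle 122 (x) x 18 (y) x 16 high; lens towards +x, steel end weight (to x = -84) towards -x. At first it lies flat on its rest, this point 40 above the table, with a gap 86 long and 24 deep under the handle's middle for fingers. About 0.11 kg.
- lens (a point): Centre of the loupe's round lens (steel ring 70 outside diameter, 16 thick), half-way through its thickness, 95 along +x from the handle's centre and at the same height. z is the lens's own axis, upright when level.
- loupe: The loupe as a whole; origin 8 below the handle's centre.
- rest: Wooden rest of the loupe, fixed: board 150 x 50 x 8 with two cross blocks (14 x 44, tops 32 above the table) at x = -50 and 50. Origin under its centre on the table.
- paste_jar: Bystander: terracotta jar, 60 across, 75 high, beyond the bed. Origin at its foot.
- sample_tile: Bystander: loose square marble tile 80 x 80 x 16. Origin under its centre.
- chisel: Bystander: stone chisel 160 long, steel blade and wooden handle, lying on the table beyond the bed. Origin underneath its middle.
- chip0_c (a point): Centre of stone chip 0, a chunky angular scrap about 20 x 16 x 14; at the start all four lie flat on the slab, their centres within 55 mm of the inlay's centre along the bed's x and 50 mm along its y. Mass about 0.02 kg.
- chip0: The same chip 0; origin in the middle of its underside.
- chip1_c (a point): Centre of stone chip 1, a chunky angular scrap about 18 x 18 x 15; at the start all four lie flat on the slab, their centres within 55 mm of the inlay's centre along the bed's x and 50 mm along its y. Mass about 0.02 kg.
- chip1: The same chip 1; origin in the middle of its underside.
- chip2_c (a point): Centre of stone chip 2, a chunky angular scrap about 19 x 15 x 16; at the start all four lie flat on the slab, their centres within 55 mm of the inlay's centre along the bed's x and 50 mm along its y. Mass about 0.02 kg.
- chip2: The same chip 2; origin in the middle of its underside.
- chip3_c (a point): Centre of stone chip 3, a chunky angular scrap about 20 x 17 x 13; at the start all four lie flat on the slab, their centres within 55 mm of the inlay's centre along the bed's x and 50 mm along its y. Mass about 0.02 kg.
- chip3: The same chip 3; origin in the middle of its underside.
Things that resemble listed ones, but are neither listed nor needed, are in the scene too. What is shaped like the brush but blue is not meant. Of the things that look like the loupe, the larger one is meant.

How it is judged:
By the outcome, as a careful person would: the job done as asked, in the order asked, and still so for the second after the job is handed in, while the arm keeps its last pose, push and grip.
It also fails if it takes over 69 s, if anything falls off the work surface, if the arm or the gripper's body presses on something with over 40 N, if the wrist force passes 120 N, or if a joint passes its speed limit or range.

ROBOT

A 6-joint arm with a two-finger parallel gripper is mounted at the origin on the work surface. World frame = base frame: x ahead of the robot, y to its left, z up, the work surface at z = 0. Lengths are in m, angles in rad, forces in N, time in s.
With the tool pointing down it reaches from about 0.3 to 0.775 m from the base axis. Payload 14.6 kg.
Tool frame: the origin (TCP) lies midway between the tips of the shut fingers; the grasp point (between the pads) lies 19 mm behind it; z points along the fingers, y is the line along which they close (so a half turn about z gives the same grasp; the last joint's range is limited). The gripper opens to 94 mm and grips with 3 to 60 N. Pads are 16 mm wide; open, the fingers measure 119 mm over their backs; the gripper's body (75 mm by 177 mm) begins 78 mm behind the grasp point.
Start: joints at [-1.345, 0.3, 1.521, -0, 1.321, -0.067], TCP at [0.159, -0.527, 0.205] pointing down, gripper open.
Joint ranges: [-3.03, 3.03], [-0.79, 2.21], [0.23, 2.52], [-1.04, 4.18], [0, 3.07], [-2.55, 2.55]. Speed limits (rad/s): [2.22, 2.22, 2.57, 3.14, 3.14, 3.14].

INTERFACE

Orientations are given as a unit quaternion [w, x, y, z].
In Python, from rig import r gives the robot as it stands.
- The arm moves only by the tool drive_tool, never from a script. Its argument "series" is text: rows parted by semicolons, each of 7 numbers parted by spaces: the shift along the tool's x, y, z in units of 3 cm (1.0 is 3 cm), then the turn, a rotation vector about the tool's x, y, z in units of pi rad (1.0 is pi rad), then the finger opening in mm, from 0 to 94. A call has 1 to 8 rows; each row shifts and turns the commanded pose from where the row before left it, along the tool's axes as they then stand; what a row does not reach is not made up. A row lasts 1/12 s, in which the tool goes at most 41.7 mm and 7.16 degrees, less where a joint would pass 70% of its speed; a pose out of reach is approached as far as the arm can. A call with a number of a shift or a turn outside -1 to 1 is refused whole. A call with a gripper value outside its range is refused whole. The fingers move at their own pace and stop on an object; "newtons" is the grip in N (left out, the last holds). Time passes only in rows, so rows that do not move let the fingers close. It gives the time, the measured TCP pose, the force, the opening and the grip force at its end, in the units of the state.
- r.read_state(): the state, without advancing time (a new reading comes with each control period).
- r.snapshot(name): name is "scene" or "top" or "wrist"; returns (picture, depth): 420x560x3 uint8, blue, green, red; 420x560 float32, m along the optical axis (not along the pixel's ray), 0 where there is no reading.
- r.calibration(name): a dict with "fovy" (degrees; the focal length in pixels is half the picture's height over the tangent of half this angle, whatever the lens; pixels are square), "cx", "cy" (the principal point, pixels), "xyz" and "orientation" of the camera in the world. Camera axes: x right, y up, looking along -z (the intrinsics and any distortion apply to the point x, -y, -z); pixel columns grow to the right and rows downward; lengths in m; the calibration is good to about 2 mm. A picture is of the moment at which its call begins: read the wrist's pose just before it. calibration takes no time and is no camera call; for the wrist camera it gives the pose at the moment of the call.
- r.hand_in(): hands the job in; it is judged then, once.
The state is a dict: "clock": time; "joint_pos": joint angles; "joint_vel": joint speeds; "effort": joint torques, N m; "ee_pos": TCP position; "tcp_rot": TCP orientation; "contact_force": force on the tool from outside, world axes, zero at the start; "moment": the same for the moment, N m; "opening": finger opening in m; "finger_force": force on a finger pad.
Only numpy, scipy, OpenCV 4.12 (cv2) and the standard library are available. Lean on these libraries where they do the work, as an engineer would, in place of code of your own. Each camera call takes 0.05 s, during which the arm holds its last target. There are 200 camera calls.

## Working session

There is one attempt and no reset: what is moved stays moved. The work goes in short steps, Python scripts to look and compute and a tool call to move; the robot and the scene stay as the last step left them, time stands still between calls to the robot, and variables do not carry over. Pictures are saved under pics/ and viewed, at most 10 in all, crops included, and the job is handed in when it is done.

Besides the shell and the picture viewer there is one more tool, called after "Call:" as name(argument=value, ...), one argument or row to a line, values as JSON. drive_tool: Moves the arm, as the interface text tells. Its arguments: {"type":"object","properties":{"series":{"type":"string"},"newtons":{"type":"number"}},"required":["series"]}

```bash
ls; mkdir -p pics; cat > h.py <<'E'
import numpy as np, cv2
from scipy.spatial.transform import Rotation as R
from rig import r
def rot(q): return R.from_quat([q[1],q[2],q[3],q[0]])
def cal(n):
    c=r.calibration(n); f=210/np.tan(np.radians(c['fovy'])/2)
    return c,f
def cloud(depth,c,f):
    v,u=np.mgrid[0:depth.shape[0],0:depth.shape[1]]
    p=np.stack([(u-c['cx'])/f*depth,-(v-c['cy'])/f*depth,-depth],-1)
    return rot(c['orientation']).apply(p.reshape(-1,3)).reshape(p.shape)+np.array(c['xyz'])
E
python3 - <<'E'
from h import *
print(r.read_state())
for n in ['top','scene']:
    c,f=cal(n); print(n,c,f)
    p,d=r.snapshot(n); cv2.imwrite(f'pics/{n}0.png',p); np.savez(f'{n}0.npz',p=p,P=cloud(d,c,f),d=d)
E
```

```text
pics
{'clock': 0.0, 'joint_pos': array([-1.34461488e+00,  3.00506105e-01,  1.52160479e+00,  1.22834474e-05,
        1.32068862e+00, -6.66069021e-02]), 'joint_vel': array([ 0.00155695,  0.00045382,  0.00164272, -0.00157934,  0.00086758,
        0.00058249]), 'effort': array([-1.57579752e-04, -5.31801081e+01, -3.52733588e+01,  7.08321878e-02,
        2.44654709e-02, -7.31837417e-05]), 'ee_pos': array([ 0.15867854, -0.52633043,  0.2048571 ]), 'tcp_rot': array([-6.01985485e-04,  9.89303538e-01,  1.45870301e-01, -4.21642642e-05]), 'contact_force': array([ 0.13264462, -0.29083399,  0.28167402]), 'moment': array([-0.03104608, -0.00515863, -0.01491163]), 'finger_force': 0.0, 'opening': 0.09406346062747328}
top {'fovy': 51.377184821602526, 'cx': 281.0516549997812, 'cy': 209.97307264419615, 'xyz': array([ 0.290951  , -0.09479205,  1.31527216]), 'orientation': array([ 0.72873423,  0.07711176, -0.07390514, -0.67641572])} 436.5701896984698
scene {'fovy': 51.049447674163275, 'cx': 276.25056276464, 'cy': 206.664653220718, 'xyz': array([0.96198582, 0.64341476, 0.87343587]), 'orientation': array([0.21502404, 0.09021381, 0.38684408, 0.89217587])} 439.7856709123234
```

View pics/top0.png

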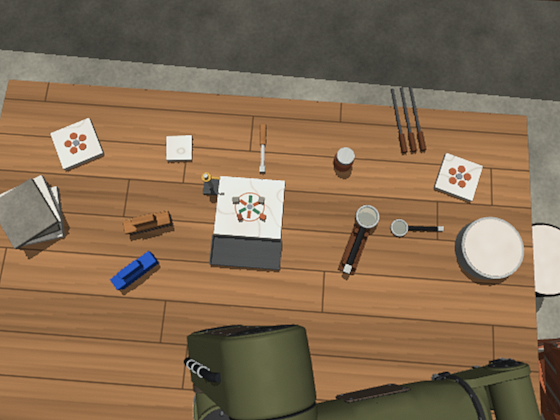

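View pics/scene0.png

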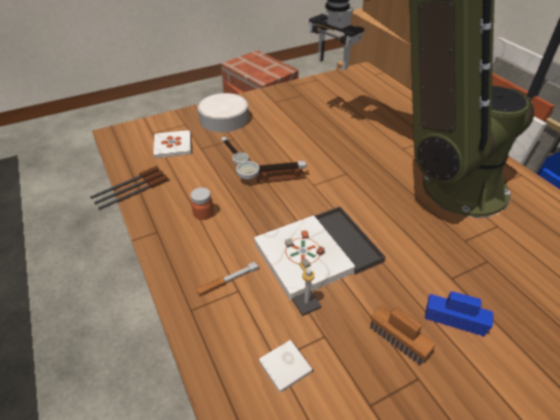

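```bash
python3 - <<'E'
from h import *
T=np.load('top0.npz');S=np.load('scene0.npz')
def rect(m,n,P):
    q=P[m]; b=cv2.minAreaRect(q[:,:2].astype(np.float32)*1000); print(n,m.sum(),'c',np.round(b[0],1),'size',np.round(b[1],1),'ang',round(b[2],1),'z',np.round(np.median(q[:,2])*1000,1))
for nm,D,boxes in (('top',T,dict(bed=(205,170,300,275),brush=(118,205,180,245),loupe=(335,200,390,280))),('scene',S,dict(bed=(240,200,400,320),brush=(360,295,440,365),loupe=(230,155,310,190)))):
    P=D['P'];p=D['p'].astype(int);z=P[...,2]
    tab=P[250:300,330:420,2] if nm=='top' else P[330:400,140:240,2]
    print(nm,'table z',np.median(tab))
    for k,(x0,y0,x1,y1) in boxes.items():
        M=np.zeros(z.shape,bool);M[y0:y1,x0:x1]=1
        if k=='bed':
            rect(M&(p.min(-1)>150)&(abs(z-.03)<.008),'slab',P)
            rect(M&(z>.07)&(z<.14),'post',P)
            m=M&(z>.055)&(z<.14);v,u=np.nonzero(m)
            for a,b in zip(v,u): print((u.min(),b,a)[1:],np.round(P[a,b]*1000),p[a,b],end=' ')
            print()
            m=M&(z>.038)&(z<.055); rect(m,'chips',P)
            n,l,st,cen=cv2.connectedComponentsWithStats(m.astype(np.uint8))
            for i in range(1,n):
                if st[i,4]>5: rect(l==i,'chip?',P)
        if k=='brush':
            rect(M&(z>.07)&(z<.12),'grip',P); rect(M&(z>.035)&(z<.06),'block',P)
            rect(M&(z>.03)&(z<.12),'all',P)
        if k=='loupe':
            rect(M&(z>.035)&(z<.07),'loupe',P)
            m=M&(z>.035)&(z<.07)
            rect(m&(p.max(-1)<60),'handle',P); rect(m&(p.min(-1)>90),'bright',P)
            mm=m&(p.min(-1)>90);n,l,st,cen=cv2.connectedComponentsWithStats(mm.astype(np.uint8))
            for i in range(1,n):
                if st[i,4]>10: rect(l==i,' part',P)
E
```

```text
top table z 0.0007327244452587367
slab 3416 c [574.5  17.2] size [198.9 180.9] ang 89.7 z 30.7
post 86 c [635.6 124. ] size [26.  43.3] ang 4.2 z 111.4
(np.int64(205), np.int64(172)) [647. 147. 112.] [ 78 151 201] (np.int64(206), np.int64(172)) [647. 144. 113.] [ 82 159 208] (np.int64(207), np.int64(172)) [647. 141. 114.] [ 82 153 201] (np.int64(208), np.int64(172)) [647. 138. 114.] [ 83 138 185] (np.int64(205), np.int64(173)) [641. 144. 123.] [131 187 215] (np.int64(206), np.int64(173)) [640. 140. 128.] [114 176 206] (np.int64(207), np.int64(173)) [645. 141. 112.] [ 65 157 201] (np.int64(208), np.int64(173)) [645. 138. 110.] [ 82 169 215] (np.int64(209), np.int64(173)) [644. 134. 115.] [ 77 140 185] (np.int64(205), np.int64(174)) [637. 143. 126.] [193 206 207] (np.int64(206), np.int64(174)) [638. 141. 123.] [191 198 197] (np.int64(207), np.int64(174)) [638. 138. 125.] [134 175 202] (np.int64(208), np.int64(174)) [642. 138. 111.] [ 79 181 228] (np.int64(209), np.int64(174)) [642. 135. 112.] [ 81 172 215] (np.int64(210), np.int64(174)) [642. 132. 111.] [ 84 147 191] (np.int64(205), np
[... 26119 characters left out ...]
.8] size [18.7 14.2] ang 23.2 z 47.1
chip? 59 c [591.1  62.1] size [17.8 19.9] ang 8.9 z 44.2
chip? 22 c [635.8 146.6] size [6.  9.8] ang 67.2 z 46.8
chip? 209 c [518.4 267.9] size [42.2 32. ] ang 16.5 z 49.5
grip 453 c [502.7 316.5] size [25.1 64.2] ang 17.9 z 88.6
block 1213 c [450.7 299.9] size [150.7 135.6] ang 17.9 z 49.2
all 1826 c [450.7 299.9] size [150.7 135.6] ang 17.9 z 50.2
loupe 665 c [ 504.2 -300.4] size [ 74.5 212.6] ang 62.1 z 46.3
handle 179 c [ 479.  -301.9] size [ 19.3 113.5] ang 70.2 z 46.1
bright 369 c [ 496.8 -322.2] size [ 72.4 213.2] ang 79.4 z 46.2
 part 314 c [ 568.2 -333.4] size [71.2 67.6] ang 40.0 z 45.9
 part 55 c [ 409.7 -281.2] size [22.7 25.9] ang 75.2 z 48.6
```

```bash
cat >> h.py <<'E'
def go(x,y,z,yaw):
    "print remaining shift (in tool axes, units of 3 cm) and turn (units of pi) to a tool-down target"
    s=r.read_state(); A=rot(s['tcp_rot']); th=np.radians(yaw)/2
    B=rot([0,np.cos(th),np.sin(th),0])
    d=np.array([x,y,z])-s['ee_pos']
    print('t',round(s['clock'],2),'pos',np.round(s['ee_pos'],4),'shift now',np.round(A.inv().apply(d)/.03,3),'after turn',np.round(B.inv().apply(d)/.03,3),'turn',np.round((A.inv()*B).as_rotvec()/np.pi,4),'F',np.round(s['contact_force'],1),'open',round(s['opening'],4),round(s['finger_force'],1))
E
python3 -c "
from h import *
go(.5028,.315,.2,108.3)"
```

```text
t 0.1 pos [ 0.1587 -0.5264  0.2049] shift now [ 19.076 -23.541   0.191] after turn [23.026 19.696  0.165] turn [-2.000e-04 -3.000e-04 -5.085e-01] F [-0.4 -0.2  0.3] open 0.0941 0.0
```

Call:
drive_tool(
  series="0 0 0 0 0 -0.039 94;0 0 0 0 0 -0.039 94;0 0 0 0 0 -0.039 94;0 0 0 0 0 -0.039 94;0 0 0 0 0 -0.039 94;0 0 0 0 0 -0.039 94;0 0 0 0 0 -0.039 94;0 0 0 0 0 -0.039 94",
)

```text
clock: 0.77
ee_pos: [0.1587, -0.5264, 0.2051]
tcp_rot: [-0.0, 0.802, 0.597, 0.0]
contact_force: [0.3, -1.0, 0.8]
opening: 0.094
finger_force: 0.0
```

Call:
drive_tool(
  series="0 0 0 0 0 -0.039 94;0 0 0 0 0 -0.039 94;0 0 0 0 0 -0.039 94;0 0 0 0 0 -0.039 94;0 0 0 0 0 -0.039 94;0 0 0 0 0 0 94",
)

```text
clock: 1.27
ee_pos: [0.1587, -0.5264, 0.2051]
tcp_rot: [-0.0, 0.585, 0.811, 0.0]
contact_force: [0.4, 0.3, -0.1]
opening: 0.0942
finger_force: 0.0
```

```bash
python3 -c "
from h import *
go(.46,-.25,.2,108.3)
go(.5028,.315,.2,108.3)"
```

```text
t 1.27 pos [ 0.1587 -0.5264  0.2051] shift now [ 5.578 12.437  0.176] after turn [ 5.595 12.429  0.171] turn [ 0.     -0.0002  0.0004] F [ 0.4  0.3 -0.1] open 0.0942 0.0
t 1.27 pos [ 0.1587 -0.5264  0.2051] shift now [23.001 19.729  0.187] after turn [23.028 19.697  0.171] turn [ 0.     -0.0002  0.0004] F [ 0.4  0.3 -0.1] open 0.0942 0.0
```

Call:
drive_tool(
  series="0.4 0.9 0 0 0 0 94;0.4 0.9 0 0 0 0 94;0.4 0.9 0 0 0 0 94;0.4 0.9 0 0 0 0 94;0.4 0.9 0 0 0 0 94;0.4 0.9 0 0 0 0 94;0.4 0.9 0 0 0 0 94;0.4 0.9 0 0 0 0 94",
)

```text
clock: 1.93
ee_pos: [0.3352, -0.3672, 0.2054]
tcp_rot: [-0.0, 0.59, 0.808, 0.0]
contact_force: [0.5, -0.6, 0.3]
opening: 0.0938
finger_force: 0.0
```

Call:
drive_tool(
  series="0.4 0.9 0 0 0 0 94;0.4 0.9 0 0 0 0 94;0.4 0.9 0 0 0 0 94;0.4 0.9 0 0 0 0 94;0.4 0.9 0 0 0 0 94;0.4 0.9 0 0 0 0 94;1 0.4 0 0 0 0 94;1 0.4 0 0 0 0 94",
)

```text
clock: 2.6
ee_pos: [0.4708, -0.184, 0.2048]
tcp_rot: [-0.001, 0.59, 0.808, -0.0]
contact_force: [0.0, 1.1, 0.7]
opening: 0.0938
finger_force: 0.0
```

Call:
drive_tool(
  series="1 0.4 0 0 0 0 94;1 0.4 0 0 0 0 94;1 0.4 0 0 0 0 94;1 0.4 0 0 0 0 94;1 0.4 0 0 0 0 94;1 0.4 0 0 0 0 94;1 0.4 0 0 0 0 94;1 0.4 0 0 0 0 94",
)

```text
clock: 3.27
ee_pos: [0.4871, 0.0742, 0.2054]
tcp_rot: [-0.0, 0.589, 0.808, -0.0]
contact_force: [0.4, -0.3, 0.8]
opening: 0.0938
finger_force: 0.0
```

Call:
drive_tool(
  series="1 0.4 0 0 0 0 94;1 0.4 0 0 0 0 94;1 0.4 0 0 0 0 94;1 0.4 0 0 0 0 94;1 0.4 0 0 0 0 94;0 0 0 0 0 0 94;0 0 0 0 0 0 94",
)

```text
clock: 3.85
ee_pos: [0.4976, 0.2349, 0.2049]
tcp_rot: [-0.0, 0.588, 0.809, -0.0]
contact_force: [0.4, -0.4, -0.6]
opening: 0.0936
finger_force: 0.0
```

```bash
python3 -c "
from h import *
go(.5028,.315,.055,108.3)
c,f=cal('wrist'); p,d=r.snapshot('wrist'); cv2.imwrite('pics/w1.png',p); P=cloud(d,c,f); z=P[...,2]
for n,a,b in (('grip',.075,.1),('block',.038,.055)):
    m=(z>a)&(z<b)&(abs(P[...,0]-.503)<.1)&(abs(P[...,1]-.315)<.1)
    if m.sum()>50: print(n,m.sum(),cv2.minAreaRect(P[m][:,:2].astype(np.float32)*1000),np.median(z[m]))
"
```

```text
t 3.85 pos [0.4976 0.2349 0.2049] shift now [2.488 0.992 4.995] after turn [2.481 1.003 4.996] turn [-0.0003  0.     -0.0019] F [ 0.4 -0.4 -0.6] open 0.0936 0.0
grip 1901 ((500.7287292480469, 315.3607482910156), (22.151277542114258, 62.975563049316406), 18.05785369873047) 0.08751999844259073
block 4009 ((461.682373046875, 303.04620361328125), (122.27584075927734, 136.19125366210938), 18.075462341308594) 0.047559910991157694
```

```bash
python3 -c "
from h import *
go(.5012,.3152,.053,108.1)"
```

```text
t 3.9 pos [0.4977 0.2338 0.205 ] shift now [2.547 0.948 5.066] after turn [2.543 0.952 5.068] turn [-0.0003  0.0001 -0.001 ] F [-0.1 -0.7 -0. ] open 0.0938 0.0
```

Call:
drive_tool(
  series="0.8 0.3 0 0 0 0 94;0.8 0.3 0 0 0 0 94;0.85 0.35 0 0 0 0 94;0 0 0 0 0 0 94;0 0 0 0 0 0 94",
)

```text
clock: 4.32
ee_pos: [0.5024, 0.3121, 0.2051]
tcp_rot: [-0.0, 0.588, 0.809, -0.0]
contact_force: [0.5, -1.4, 0.2]
opening: 0.094
finger_force: 0.0
```

```bash
python3 -c "
from h import *
go(.5012,.3152,.053,108.1)"
```

```text
t 4.32 pos [0.5024 0.3121 0.2051] shift now [ 1.120e-01 -2.000e-03  5.071e+00] after turn [ 1.110e-01 -5.000e-03  5.071e+00] turn [-0.0002  0.0001 -0.0008] F [ 0.5 -1.4  0.2] open 0.094 0.0
```

Call:
drive_tool(
  series="0.1 0 0.9 0 0 0 70;0 0 0.9 0 0 0 60;0 0 0.9 0 0 0 60;0 0 0.9 0 0 0 60;0 0 0.8 0 0 0 60;0 0 0.67 0 0 0 60;0 0 0 0 0 0 60;0 0 0 0 0 0 60",
  newtons=40,
)

```text
clock: 4.98
ee_pos: [0.5015, 0.3139, 0.0534]
tcp_rot: [-0.0, 0.588, 0.809, -0.001]
contact_force: [0.5, 0.5, 0.5]
opening: 0.0599
finger_force: 0.0
```

Call:
drive_tool(
  series="0 0 0 0 0 0 0;0 0 0 0 0 0 0;0 0 0 0 0 0 0;0 0 0 0 0 0 0;0 0 0 0 0 0 0;0 0 0 0 0 0 0",
)

```text
clock: 5.48
ee_pos: [0.5014, 0.3155, 0.0537]
tcp_rot: [0.0, 0.587, 0.809, 0.0]
contact_force: [-0.2, 0.0, 0.2]
opening: 0.0232
finger_force: 0.0
```

```bash
python3 -c "
from h import *
go(.5012,.3152,.053,108.1)"
```

```text
t 5.48 pos [0.5014 0.3155 0.0537] shift now [-0.007 -0.011  0.022] after turn [-0.007 -0.011  0.022] turn [ 0.0001 -0.     -0.0003] F [-0.2  0.   0.2] open 0.0232 0.0
```

Call:
drive_tool(
  series="0 0 0 0 0 0 0;0 0 0 0 0 0 0;0 0 0 0 0 0 0;0 0 -0.5 0 0 0 0;0 0 -0.8 0 0 0 0;0 0 -0.9 0 0 0 0;0 0 -0.9 0 0 0 0;0 0 -0.9 0 0 0 0",
)

```text
clock: 6.15
ee_pos: [0.5011, 0.3152, 0.1741]
tcp_rot: [-0.0, 0.588, 0.809, -0.0]
contact_force: [0.3, 0.0, -2.1]
opening: 0.0213
finger_force: 40.0
```

Call:
drive_tool(
  series="0 0 -0.9 0 0 0 0;0 0 -0.3 0 0 0.025 0;0 0 0 0 0 0.025 0;0 0 0 0 0 0.025 0;0 0 0 0 0 0.025 0;0 0 0 0 0 0 0",
)

```text
clock: 6.65
ee_pos: [0.5013, 0.3153, 0.2089]
tcp_rot: [-0.0, 0.708, 0.706, -0.0]
contact_force: [0.3, -0.3, -1.6]
opening: 0.0216
finger_force: 40.0
```

```bash
python3 -c "
from h import *
go(.635,.0165,.0855,89.8)"
```

```text
t 6.65 pos [0.5013 0.3153 0.2089] shift now [-9.945  4.491  4.114] after turn [-9.944  4.493  4.114] turn [-0.0002  0.0001  0.0001] F [ 0.3 -0.3 -1.6] open 0.0216 40.0
```

Call:
drive_tool(
  series="-0.5 0.2 0 0 0 0 0;-0.9 0.4 0 0 0 0 0;-0.9 0.4 0 0 0 0 0;-0.9 0.4 0 0 0 0 0;-0.9 0.4 0 0 0 0 0;-0.9 0.4 0 0 0 0 0;-0.9 0.4 0 0 0 0 0;-0.9 0.4 0 0 0 0 0",
)

```text
clock: 7.32
ee_pos: [0.5918, 0.11, 0.209]
tcp_rot: [-0.0, 0.706, 0.708, -0.0]
contact_force: [0.2, 0.8, -1.6]
opening: 0.0218
finger_force: 40.0
```

Call:
drive_tool(
  series="-0.9 0.4 0 0 0 0 0;-0.9 0.4 0 0 0 0 0;-0.8 0.4 0 0 0 0 0;-0.5 0.2 0 0 0 0 0;0 0 0 0 0 0 0;0 0 0 0 0 0 0",
)

```text
clock: 7.82
ee_pos: [0.6334, 0.0184, 0.2088]
tcp_rot: [-0.0, 0.707, 0.707, -0.0]
contact_force: [0.7, 0.5, -1.2]
opening: 0.0219
finger_force: 40.0
```

```bash
python3 - <<'E'
from h import *
go(.635,.0165,.0855,89.8)
c,f=cal('wrist'); p,d=r.snapshot('wrist'); cv2.imwrite('pics/w2.png',p); P=cloud(d,c,f); z=P[...,2]
m=(p.min(-1)>150)&(abs(z-.03)<.01); print('slab',m.sum(),np.median(z[m]),P[m].min(0),P[m].max(0))
c2,f2=cal('scene'); p,d=r.snapshot('scene'); cv2.imwrite('pics/s2.png',p)
E
```

```text
t 7.82 pos [0.6334 0.0184 0.2088] shift now [-0.064  0.056  4.112] after turn [-0.062  0.053  4.112] turn [-0.0003 -0.0001  0.0014] F [ 0.7  0.5 -1.2] open 0.0219 40.0
slab 10424 0.029725095828544823 [ 0.48261162 -0.08264931  0.02645125] [0.66260545 0.11675761 0.03748182]
```

View pics/w2.png

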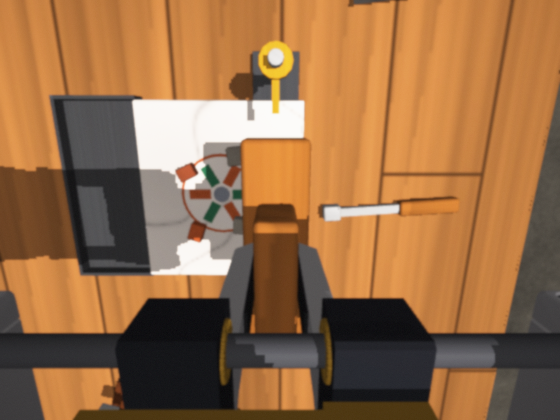

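Call:
drive_tool(
  series="0 0 0.6 0 0 0 0;0 0 0.8 0 0 0 0;0 0 0.8 0 0 0 0;0 0 0.8 0 0 0 0;0 0 0.6 0 0 0 0;0 0 0.3 0 0 0 0;0 0 0.2 0 0 0 0;0 0 0 0 0 0 0",
)

```text
clock: 8.58
ee_pos: [0.6333, 0.0192, 0.0859]
tcp_rot: [-0.0, 0.707, 0.708, -0.0]
contact_force: [0.4, 0.6, -2.3]
opening: 0.0216
finger_force: 40.0
```

```bash
python3 -c "
from h import *
go(.475,.0165,.0855,89.8)"
```

```text
t 8.58 pos [0.6333 0.0192 0.0859] shift now [-0.079 -5.276  0.018] after turn [-0.107 -5.276  0.014] turn [-0.0003 -0.      0.0016] F [ 0.4  0.6 -2.3] open 0.0216 40.0
```

Call:
drive_tool(
  series="-0.02 -0.15 0 0 0 0 0;-0.02 -0.3 0 0 0 0 0;-0.02 -0.3 0 0 0 0 0;0 -0.3 0 0 0 0 0;0 -0.3 0 0 0 0 0;0 -0.3 0 0 0 0 0;0 -0.3 0 0 0 0 0;0 -0.3 0 0 0 0 0",
)

```text
clock: 9.25
ee_pos: [0.5661, 0.0167, 0.0879]
tcp_rot: [0.001, 0.707, 0.707, 0.001]
contact_force: [0.8, 0.8, -1.2]
opening: 0.0216
finger_force: 40.0
```

Call:
drive_tool(
  series="0 -0.3 0 0 0 0 0;0 -0.3 0 0 0 0 0;0 -0.3 0 0 0 0 0;0 -0.3 0 0 0 0 0;0 -0.3 0 0 0 0 0;0 -0.3 0 0 0 0 0;0 -0.3 0 0 0 0 0;0 -0.3 0 0 0 0 0",
)

```text
clock: 9.92
ee_pos: [0.4938, 0.0166, 0.0873]
tcp_rot: [0.001, 0.707, 0.707, 0.001]
contact_force: [0.2, 0.8, -2.3]
opening: 0.0217
finger_force: 40.0
```

Call:
drive_tool(
  series="0 -0.3 0 0 0 0 0;0 -0.3 0 0 0 0 0;0 -0.2 0 0 0 0 0;0 -0.1 0 0 0 0 0;0 0 0 0 0 0 0;0 0 0 0 0 0 0",
)

```text
clock: 10.42
ee_pos: [0.4673, 0.0165, 0.0865]
tcp_rot: [0.0, 0.707, 0.707, 0.0]
contact_force: [0.9, -0.7, -2.1]
opening: 0.0218
finger_force: 40.0
```

Call:
drive_tool(
  series="0 0 -0.3 0 0 0 0;0 0 -0.8 0 0 0 0;0 0 -0.9 0 0 0 0;0 0 -0.9 0 0 0 0;0 0 -0.9 0 0 0 0;0 0 -0.3 0 0 0 0;0.9 0 0 0 0 0 0;0.9 0 0 0 0 0 0",
)

```text
clock: 11.08
ee_pos: [0.4673, 0.0706, 0.2097]
tcp_rot: [0.0, 0.708, 0.706, 0.0]
contact_force: [0.3, 0.4, -3.2]
opening: 0.0219
finger_force: 40.0
```

Call:
drive_tool(
  series="0.9 0 0 0 0 0 0;0.9 0 0 0 0 0 0;0.9 0 0 0 0 0 0;0.9 0 0 0 0 0 0;0.9 0 0 0 0 0 0;0.9 0 0 0 0 0 0;0 0 0 0 0 0 0;0 0 0 0 0 0 0",
)

```text
clock: 11.75
ee_pos: [0.4666, 0.2334, 0.2085]
tcp_rot: [-0.0, 0.706, 0.708, -0.001]
contact_force: [0.4, -0.0, -2.5]
opening: 0.0219
finger_force: 40.0
```

```bash
python3 - <<'E'
from h import *
go(.5012,.3152,.0545,90)
p,d=r.snapshot('top'); c,f=cal('top'); P=cloud(d,c,f); np.savez('top3.npz',p=p,P=P)
q,_=r.snapshot('scene')
a=cv2.resize(p[150:300,180:330],(500,500),interpolation=2); b=cv2.resize(q[190:310,240:400],(667//2*1,500//2))
cv2.imwrite('pics/s3.png',np.hstack([a,cv2.copyMakeBorder(b,0,250,0,0,cv2.BORDER_CONSTANT)])[:, :800])
m=(P[...,2]>.036)&(P[...,2]<.055)&(abs(P[...,0]-.574)<.085)&(abs(P[...,1]-.017)<.09); print('above slab px',m.sum())
E
```

```text
t 11.75 pos [0.4666 0.2334 0.2085] shift now [2.726 1.165 5.13 ] after turn [2.726 1.152 5.133] turn [-0.0004  0.0002  0.0008] F [ 0.4 -0.  -2.5] open 0.0219 40.0
above slab px 87
```

View pics/s3.png

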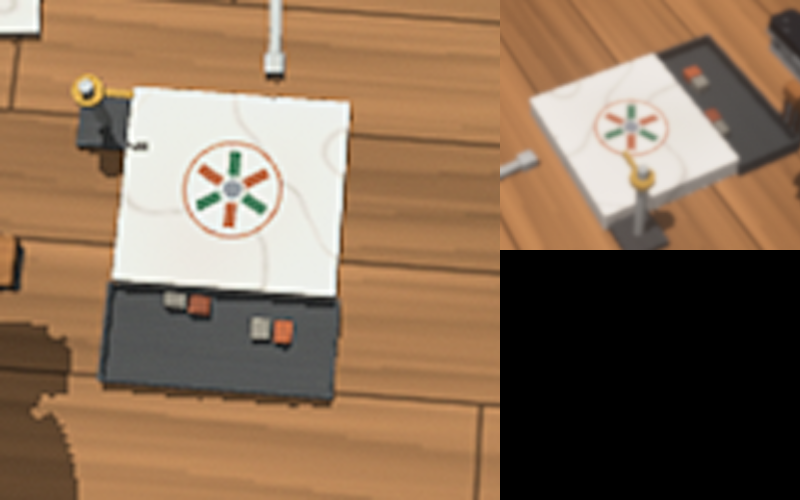

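Call:
drive_tool(
  series="0.9 0.4 0 0 0 0 0;0.9 0.4 0 0 0 0 0;0.9 0.4 0 0 0 0 0;0 0 0.8 0 0 0 0;0 0 0.9 0 0 0 0;0 0 0.9 0 0 0 0;0 0 0.9 0 0 0 0;0 0 0.9 0 0 0 0",
)

```text
clock: 12.52
ee_pos: [0.5032, 0.3124, 0.0761]
tcp_rot: [0.0, 0.707, 0.707, -0.0]
contact_force: [-0.2, -0.1, -2.8]
opening: 0.0217
finger_force: 40.0
```

Call:
drive_tool(
  series="0 0 0.4 0 0 0 0;0 0 0.2 0 0 0 0;0 0 0.1 0 0 0 0;0 0 0 0 0 0 0;0 0 0 0 0 0 0",
)

```text
clock: 12.93
ee_pos: [0.5036, 0.3138, 0.0577]
tcp_rot: [0.0, 0.707, 0.707, 0.001]
contact_force: [-0.2, -0.3, -1.1]
opening: 0.0216
finger_force: 40.0
```

```bash
python3 - <<'E'
from h import *
go(.5012,.3152,.0537,90)
Z=np.load('top3.npz');P=Z['P'];p=Z['p'].astype(int)
m=(P[...,0]>.39)&(P[...,0]<.48)&(abs(P[...,1]-.017)<.1)&(p.max(-1)>110)
n,l,st,cen=cv2.connectedComponentsWithStats(m.astype(np.uint8))
for i in range(1,n):
    if st[i,4]>20: print(np.round(P[l==i].mean(0),3),st[i,4],P[l==i][:,2].max())
E
```

```text
t 12.93 pos [0.5036 0.3138 0.0577] shift now [ 0.048 -0.079  0.134] after turn [ 0.048 -0.079  0.134] turn [ 0.0005 -0.0003  0.0001] F [-0.2 -0.3 -1.1] open 0.0216 40.0
[0.469 0.049 0.021] 56 0.03177479904543601
[ 0.452 -0.017  0.018] 38 0.02701988508667119
[ 0.45  -0.038  0.019] 40 0.028418692286788616
```

Call:
drive_tool(
  series="0 0 0.05 0 0 0 0;0 0 0.04 0 0 0 0;0 0 0 0 0 0 0;0 0 0 0 0 0 0",
)

```text
clock: 13.27
ee_pos: [0.5029, 0.3136, 0.0539]
tcp_rot: [0.0, 0.707, 0.707, 0.0]
contact_force: [0.3, 0.1, -2.0]
opening: 0.0217
finger_force: 40.0
```

Call:
drive_tool(
  series="0 0 0.03 0 0 0 0;0 0 0.02 0 0 0 0;0 0 0 0 0 0 0;0 0 0 0 0 0 0",
)

```text
clock: 13.6
ee_pos: [0.5031, 0.3137, 0.0535]
tcp_rot: [0.0, 0.707, 0.707, 0.0]
contact_force: [-5.1, -3.3, 12.1]
opening: 0.0219
finger_force: 40.0
```

Contact with the table; release and rise.

Call:
drive_tool(
  series="0 0 0 0 0 0 60;0 0 0 0 0 0 60;0 0 0 0 0 0 60;0 0 0 0 0 0 60;0 0 0 0 0 0 60;0 0 -0.3 0 0 0 60;0 0 -0.6 0 0 0 60;0 0 -0.9 0 0 0 60",
)

```text
clock: 14.27
ee_pos: [0.502, 0.3131, 0.1055]
tcp_rot: [-0.001, 0.707, 0.707, -0.002]
contact_force: [0.6, 0.4, -0.2]
opening: 0.0599
finger_force: 0.0
```

Call:
drive_tool(
  series="0 0 -0.9 0 0 0 60;0 0 -0.9 0 0 0 60;0 0 -0.9 0 0 0 60;0 0 -0.6 0 0 -0.039 60;-1 0 0 0 0 0 60;-1 0 0 0 0 0 60;-1 0 0 0 0 0 60;-1 0 0 0 0 0 60",
)

```text
clock: 14.93
ee_pos: [0.5175, 0.1933, 0.206]
tcp_rot: [0.0, 0.662, 0.749, 0.0]
contact_force: [1.6, -0.6, 0.2]
opening: 0.0597
finger_force: 0.0
```

```bash
python3 - <<'E'
from h import *
go(.45,-.25,.2,161.5)
p,d=r.snapshot('top'); c,f=cal('top'); P=cloud(d,c,f)
z=P[...,2]
for n,a,b in (('grip',.075,.1),('block',.038,.055)):
    m=(z>a)&(z<b)&(abs(P[...,0]-.503)<.06)&(abs(P[...,1]-.315)<.1)
    print(n,m.sum(),cv2.minAreaRect(P[m][:,:2].astype(np.float32)*1000),np.median(z[m]))
E
```

```text
t 14.93 pos [0.5175 0.1933 0.206 ] shift now [-14.386  -4.057   0.194] after turn [ -2.554 -14.727   0.198] turn [ 2.000e-04  1.000e-04 -3.578e-01] F [ 1.6 -0.6  0.2] open 0.0597 0.0
grip 0 ((0.0, 0.0), (0.0, 0.0), 0.0) nan
block 0 ((0.0, 0.0), (0.0, 0.0), 0.0) nan
  return _methods._mean(a, axis=axis, dtype=dtype,
  ret = ret.dtype.type(ret / rcount)
```

Call:
drive_tool(
  series="-1 -0.3 0 0 0 0 60;-1 -0.3 0 0 0 0 60;-1 -0.3 0 0 0 0 60;-1 -0.3 0 0 0 0 60;-1 -0.3 0 0 0 0 60;-1 -0.3 0 0 0 0 60;-1 -0.3 0 0 0 0 60;-1 -0.3 0 0 0 0 60",
)

```text
clock: 15.65
ee_pos: [0.4752, -0.0539, 0.2059]
tcp_rot: [0.0, 0.662, 0.749, 0.0]
contact_force: [0.5, 0.3, 0.2]
opening: 0.0598
finger_force: 0.0
```

Call:
drive_tool(
  series="-1 -0.3 0 0 0 0 60;-1 -0.3 0 0 0 0 60;-1 -0.3 0 0 0 0 60;-1 -0.3 0 0 0 0 60;-0.5 -0.2 0 0 0 -0.039 60;0 0 0 0 0 -0.039 60;0 0 0 0 0 -0.039 60;0 0 0 0 0 -0.039 60",
)

```text
clock: 16.32
ee_pos: [0.4504, -0.1921, 0.2058]
tcp_rot: [0.0, 0.458, 0.889, 0.0]
contact_force: [0.1, 0.6, -0.7]
opening: 0.06
finger_force: 0.0
```

Call:
drive_tool(
  series="0 0 0 0 0 -0.039 60;0 0 0 0 0 -0.039 60;0 0 0 0 0 -0.039 60;0 0 0 0 0 -0.039 60;0 0 0 0 0 -0.039 60;0 0 0 0 0 0 60;0 0 0 0 0 0 60",
)

```text
clock: 16.9
ee_pos: [0.4506, -0.1917, 0.2056]
tcp_rot: [0.0, 0.174, 0.985, -0.0]
contact_force: [0.3, -0.4, 0.5]
opening: 0.06
finger_force: 0.0
```

```bash
cat > loupe.py <<'E'
from h import *
def look(name='wrist',png=None):
    c,f=cal(name); p,d=r.snapshot(name); P=cloud(d,c,f); z=P[...,2]; q=p.astype(int)
    if png: cv2.imwrite(png,p)
    m=(z>.037)&(z<.06)&(abs(P[...,0]-.49)<.13)&(abs(P[...,1]+.31)<.07)
    for n,mm in (('handle',m&(q.max(-1)<70)),('lens',m&(P[...,0]>.53)),('all',m)):
        if mm.sum()>30:
            b=cv2.minAreaRect(P[mm][:,:2].astype(np.float32)*1000); print(name,n,mm.sum(),np.round(b[0],1),np.round(b[1],1),round(b[2],1),'z',round(float(np.median(z[mm]))*1000,1))
E
python3 - <<'E'
from loupe import *
go(.4775,-.3045,.2,161.5)
look('wrist','pics/w4.png')
p,d=r.snapshot('top'); c,f=cal('top'); P=cloud(d,c,f)
z=P[...,2]
for n,a,b in (('grip',.075,.1),('block',.038,.055)):
    m=(z>a)&(z<b)&(abs(P[...,0]-.503)<.06)&(abs(P[...,1]-.315)<.1)
    if m.sum()>9: print(n,m.sum(),cv2.minAreaRect(P[m][:,:2].astype(np.float32)*1000),np.median(z[m]))
E
```

```text
t 16.9 pos [ 0.4506 -0.1917  0.2056] shift now [-2.128 -3.228  0.189] after turn [-2.044 -3.282  0.188] turn [-0.      0.0002 -0.0083] F [ 0.3 -0.4  0.5] open 0.06 0.0
wrist handle 1232 [ 477.5 -302. ] [ 33.  165.1] 79.2 z 47.1
wrist lens 393 [ 571.1 -309.5] [20.4 38.9] 51.0 z 42.9
wrist all 2106 [ 489.1 -303.6] [ 34.3 194.2] 79.8 z 47.0
grip 186 ((504.59515380859375, 313.2729797363281), (64.63771057128906, 23.257871627807617), 89.95018005371094) 0.08776785382177399
block 406 ((504.6805725097656, 313.294921875), (40.42839050292969, 136.68087768554688), 0.0030575382988899946) 0.048116126692744454
```

View pics/w4.png

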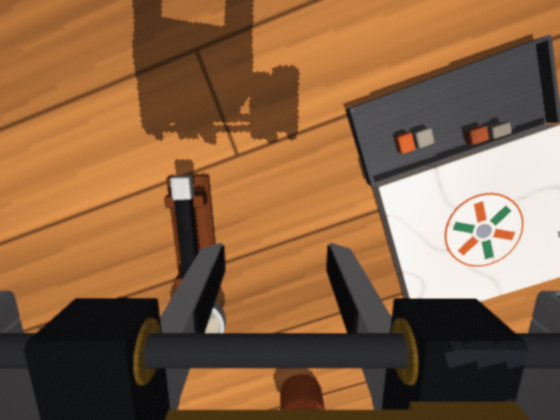

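Call:
drive_tool(
  series="-0.7 -1 0 0 0 -0.008 60;-0.7 -1 0 0 0 0 60;-0.7 -1.0 0 0 0 0 60;0 -0.25 0 0 0 0 60;0 0 0 0 0 0 60;0 0 0 0 0 0 60",
)

```text
clock: 17.5
ee_pos: [0.4785, -0.3039, 0.2049]
tcp_rot: [-0.0, 0.16, 0.987, 0.0]
contact_force: [-0.2, 0.3, 0.3]
opening: 0.0601
finger_force: 0.0
```

```bash
python3 - <<'E'
from h import *
go(.4755,-.305,.2,161.5)
c,f=cal('wrist'); p,d=r.snapshot('wrist'); P=cloud(d,c,f); z=P[...,2]; q=p.astype(int); cv2.imwrite('pics/w5.png',p)
b=(abs(P[...,0]-.49)<.14)&(abs(P[...,1]+.31)<.06)&(z>.037)&(z<.055)
for n,m in (('w',b&(q.min(-1)>90)&(P[...,0]<.44)),('lens',b&(P[...,0]>.535)),('handle',b&(q.max(-1)<60)&(P[...,0]<.54)),('hrear',b&(P[...,0]<.46))):
    if m.sum()>20:
        a=cv2.minAreaRect(P[m][:,:2].astype(np.float32)*1000); print(n,m.sum(),np.round(a[0],1),np.round(a[1],1),round(a[2],1),round(float(np.median(z[m]))*1000,1))
E
```

```text
t 17.5 pos [ 0.4785 -0.3039  0.2049] shift now [ 0.084 -0.067  0.162] after turn [ 0.085 -0.067  0.162] turn [ 0.0001 -0.0002  0.0002] F [-0.2  0.3  0.3] open 0.0601 0.0
w 445 [ 407.  -282.9] [18.1 22.2] 71.5 47.7
lens 2663 [ 567.6 -335.6] [68.7 65. ] 89.8 43.0
handle 1788 [ 474.7 -306. ] [ 17.6 118.8] 71.8 47.5
hrear 1217 [ 429.2 -290.1] [20. 69.] 72.0 47.6
```

View pics/w5.png

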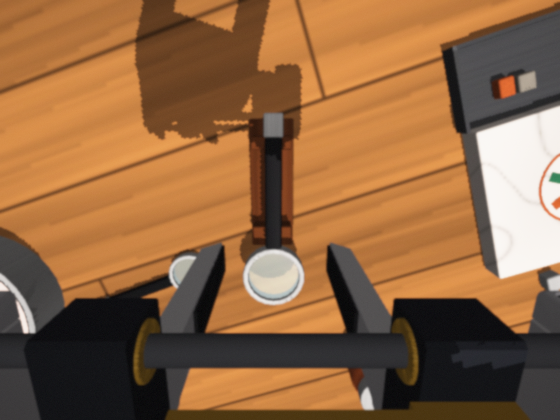

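Call:
drive_tool(
  series="0.09 -0.05 0.8 0 0 0.001 60;0 0 0.9 0 0 0 60;0 0 0.9 0 0 0 60;0 0 0.9 0 0 0 60;0 0 0.9 0 0 0 60;0 0 0.7 0 0 0 60;0 0 0 0 0 0 60;0 0 0 0 0 0 60",
  newtons=30,
)

```text
clock: 18.22
ee_pos: [0.4758, -0.3038, 0.0525]
tcp_rot: [-0.0, 0.161, 0.987, 0.0]
contact_force: [-0.1, -0.5, 0.8]
opening: 0.0602
finger_force: 0.0
```

```bash
python3 - <<'E'
from h import *
go(.4755,-.3056,.021,161.7)
E
```

```text
t 18.22 pos [ 0.4758 -0.3038  0.0525] shift now [-0.009 -0.06   1.05 ] after turn [-0.008 -0.059  1.05 ] turn [ 0.0001 -0.0003 -0.001 ] F [-0.1 -0.5  0.8] open 0.0602 0.0
```

Call:
drive_tool(
  series="0 -0.06 0.6 0 0 0 60;0 0 0.35 0 0 0 60;0 0 0.1 0 0 0 60;0 0 0 0 0 0 50;0 0 0 0 0 0 40;0 0 0 0 0 0 30;0 0 0 0 0 0 26;0 0 0 0 0 0 26",
)

```text
clock: 18.88
ee_pos: [0.4754, -0.3067, 0.0212]
tcp_rot: [0.0, 0.161, 0.987, -0.0]
contact_force: [-0.6, -0.6, -0.0]
opening: 0.0301
finger_force: 0.0
```

Call:
drive_tool(
  series="0 0 0 0 0 0 22;0 0 0 0 0 0 18;0 0 0 0 0 0 0;0 0 0 0 0 0 0;0 0 0 0 0 0 0;0 0 0 0 0 0 0",
)

```text
clock: 19.38
ee_pos: [0.4753, -0.3066, 0.0208]
tcp_rot: [0.0, 0.161, 0.987, 0.0]
contact_force: [-0.9, 0.9, 2.5]
opening: 0.0178
finger_force: 30.0
```

```bash
python3 - <<'E'
from h import *
go(.4755,-.3056,.021,161.7)
E
```

```text
t 19.38 pos [ 0.4753 -0.3066  0.0208] shift now [ 0.003  0.033 -0.008] after turn [ 0.003  0.033 -0.008] turn [ 0.      0.     -0.0011] F [-0.9  0.9  2.5] open 0.0178 30.0
```

Call:
drive_tool(
  series="0 0 -0.2 0 0 0 0;0 0 -0.5 0 0 0 0;0 0 -0.8 0 0 0 0;0 0 -0.8 0 0 0 0;0 0 -0.8 0 0 0 0;0 0 -0.8 0 0 0 0;0 0 -0.8 0 0 0 0;0 0 -0.3 0 0 0 0",
  newtons=40,
)

```text
clock: 20.05
ee_pos: [0.4759, -0.3071, 0.1742]
tcp_rot: [0.002, 0.161, 0.987, -0.001]
contact_force: [-0.3, 0.0, 0.8]
opening: 0.0179
finger_force: 40.0
```

Call:
drive_tool(
  series="0 0 -0.1 0 0 -0.02 0;0 0 0 0 0 -0.02 0;0 0 0 0 0 -0.02 0;0 0 0 0 0 -0.02 0;0 0 0 0 0 -0.022 0;0 0 0 0 0 0 0",
)

```text
clock: 20.55
ee_pos: [0.475, -0.3065, 0.1729]
tcp_rot: [-0.0, -0.0, 1.0, 0.0]
contact_force: [-0.1, -0.6, -1.4]
opening: 0.0177
finger_force: 40.0
```

```bash
python3 - <<'E'
from h import *
go(.478,.017,.16,180)
E
```

```text
t 20.55 pos [ 0.475  -0.3065  0.1729] shift now [-0.108 10.782  0.437] after turn [-0.101 10.782  0.431] turn [ 0.0002 -0.0003  0.0002] F [-0.1 -0.6 -1.4] open 0.0177 40.0
```

Call:
drive_tool(
  series="0 0.4 0 0 0 0 0;0 0.8 0 0 0 0 0;0 0.9 0 0 0 0 0;0 1 0 0 0 0 0;0 1 0 0 0 0 0;0 1 0 0 0 0 0;0 1 0 0 0 0 0;0 1 0 0 0 0 0",
)

```text
clock: 21.22
ee_pos: [0.4751, -0.0915, 0.1734]
tcp_rot: [-0.0, 0.003, 1.0, 0.0]
contact_force: [0.7, -0.5, -0.9]
opening: 0.0179
finger_force: 40.0
```

Call:
drive_tool(
  series="0 1 0 0 0 0 0;0 1 0 0 0 0 0;0 0.9 0 0 0 0 0;-0.1 0.5 0 0 0 0 0;0 0.3 0 0 0 0 0;0 0 0 0 0 0 0;0 0 0 0 0 0 0",
)

```text
clock: 21.8
ee_pos: [0.4788, 0.0174, 0.1735]
tcp_rot: [-0.0, 0.001, 1.0, -0.0]
contact_force: [1.1, -1.3, -1.1]
opening: 0.0179
finger_force: 40.0
```

```bash
cat > fin.py <<'E'
from h import *
go(.478,.017,.089,180)
for n in ('wrist','scene','top'):
    c,f=cal(n); p,d=r.snapshot(n); P=cloud(d,c,f); z=P[...,2]; q=p.astype(int); cv2.imwrite(f'pics/f_{n}_{r.read_state()["clock"]:.0f}.png',p)
    X,Y=P[...,0],P[...,1]; zt=r.read_state()['ee_pos'][2]+.019
    m=(abs(X-.573)<.06)&(abs(Y-.017)<.06)&(z>zt-.012)&(z<zt+.015)
    if m.sum()>20:
        a=P[m]; A=np.c_[a[:,:2]-a[:,:2].mean(0),np.ones(len(a))]; print(n,'lens',m.sum(),np.round(np.array(cv2.minEnclosingCircle(a[:,:2].astype(np.float32)*1000)[0]),1),'z med',np.round(np.percentile(a[:,2],[10,50,90])*1000,1),'slope',np.round(np.linalg.lstsq(A,a[:,2],rcond=None)[0][:2],3))
    m=(abs(X-.636)<.006)&(abs(Y-.113)<.009)&(z>.09)&(z<.12); s=(q.min(-1)>150)&(abs(z-.03)<.008)&(abs(X-.573)<.09)&(abs(Y-.017)<.1)
    print(n,'ptr top',m.sum(),np.round(np.median(z[m])*1000,1) if m.sum() else '', 'slab',s.sum(),np.round(np.median(z[s])*1000,1) if s.sum() else '')
E
python3 fin.py
```

```text
t 21.8 pos [0.4788 0.0174 0.1735] shift now [ 0.025 -0.012  2.817] after turn [ 0.026 -0.013  2.817] turn [-0.     -0.0001 -0.0009] F [ 1.1 -1.3 -1.1] open 0.0179 40.0
wrist lens 2524 [554.4  16.7] z med [194.6 195.7 200.4] slope [-0.154  0.001]
wrist ptr top 0  slab 10497 29.7
scene lens 740 [561.6  20.7] z med [193.4 198.2 202.8] slope [-0.03 -0.05]
scene ptr top 23 111.1 slab 3569 32.0
top lens 214 [586.5  16.2] z med [194.1 197.8 201.9] slope [0.093 0.013]
top ptr top 15 110.1 slab 1087 30.7
```

Call:
drive_tool(
  series="0 0 0.5 0 0 0 0;0 0 0.7 0 0 0 0;0 0 0.7 0 0 0 0;0 0 0.5 0 0 0 0;0 0 0.3 0 0 0 0;0 0 0.1 0 0 0 0;0 0 0 0 0 0 0;0 0 0 0 0 0 0",
)

```text
clock: 22.62
ee_pos: [0.4795, 0.0172, 0.0904]
tcp_rot: [0.0, 0.001, 1.0, -0.0]
contact_force: [0.5, -0.6, -0.9]
opening: 0.0178
finger_force: 40.0
```

```bash
python3 fin.py; ls pics; python3 - <<'E'
import cv2,glob,numpy as np
t=lambda n:cv2.imread(sorted(glob.glob(f'pics/f_{n}_*'))[-1])
a=cv2.resize(t('wrist'),(400,300),interpolation=3); b=cv2.resize(t('scene')[190:310,220:380],(400,300)); c=cv2.resize(t('top')[150:270,180:340],(400,300))
cv2.imwrite('pics/m.png',np.vstack([np.hstack([a,b]),np.hstack([c,c*0])]))
E
```

```text
t 22.62 pos [0.4795 0.0172 0.0904] shift now [ 0.049 -0.006  0.046] after turn [ 0.049 -0.005  0.046] turn [-0.      0.0003 -0.0009] F [ 0.5 -0.6 -0.9] open 0.0178 40.0
wrist lens 2522 [555.1  16.6] z med [111.5 112.7 117.3] slope [-0.153  0.003]
wrist ptr top 0  slab 11572 29.6
scene lens 685 [561.8  17.3] z med [111.1 115.6 120.1] slope [-0.029 -0.047]
scene ptr top 22 111.5 slab 3029 31.9
top lens 242 [579.1  16.3] z med [111.3 114.6 119. ] slope [ 0.081 -0.003]
top ptr top 15 109.5 slab 1487 30.6
f_scene_22.png
f_scene_23.png
f_top_22.png
f_top_23.png
f_wrist_22.png
f_wrist_23.png
s2.png
s3.png
scene0.png
top0.png
w1.png
w2.png
w4.png
w5.png
```

View pics/m.png

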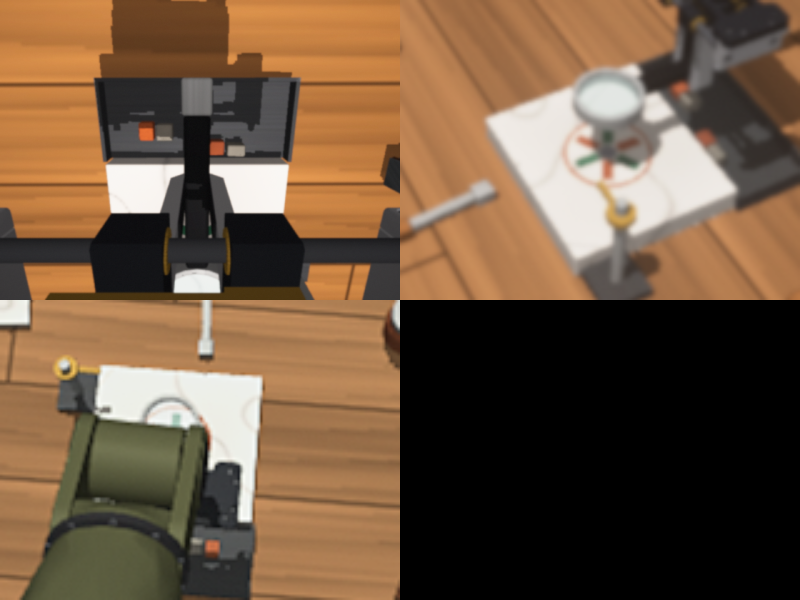

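```bash
cat > sc.py <<'E'
from h import *
from scipy.optimize import least_squares
c,f=cal('scene'); Ps=[]
for i in range(4):
    p,d=r.snapshot('scene'); Ps.append(cloud(d,c,f))
P=np.median(Ps,0); X,Y,z=P[...,0],P[...,1],P[...,2]; t=r.read_state()['ee_pos']
m=(z>t[2]+.005)&(z<t[2]+.045)&(X>.528)&(X<.62)&(abs(Y-.017)<.05)
a=P[m]*1000
# ring top: plane fit on the points near the top surface at the rim
rr=np.hypot(a[:,0]-t[0]*1000-95,a[:,1]-t[1]*1000)
top=a[(rr>29)&(rr<36)]; top=top[top[:,2]>np.percentile(top[:,2],40)]
A=np.c_[top[:,0]-572,top[:,1]-17,np.ones(len(top))]; k=np.linalg.lstsq(A,top[:,2],rcond=None)[0]
print('n',m.sum(),'rim top z',k[2].round(1),'slope',k[:2].round(3))
b=a[a[:,2]>k[2]-5]
for th in (0,45,90,135):
    u=np.array([np.cos(np.radians(th)),np.sin(np.radians(th))]); s=b[:,:2]@u; print(th,np.round([s.min(),s.max(),(s.min()+s.max())/2],1))
ptr=(abs(X-.636)<.006)&(abs(Y-.113)<.01)&(z>.09)&(z<.12); print('ptr top',np.percentile(z[ptr]*1000,[25,50,75]).round(1), ptr.sum())
print('tcp',t.round(4), r.read_state()['clock'])
q=cv2.imread('pics/scene0.png').astype(int)
P0=np.load('scene0.npz')['P']; red=(q[...,2]-q[...,0]>25)&(abs(P0[...,2]-.0315)<.006)&(np.hypot(P0[...,0]-.573,P0[...,1]-.018)<.06)
rd=P0[red]*1000; rad=np.hypot(rd[:,0]-573,rd[:,1]-18); o=rd[rad>36]
fit=least_squares(lambda v:np.hypot(o[:,0]-v[0],o[:,1]-v[1])-v[2],[573,18,44],loss='soft_l1'); print('inlay circle (scene)',fit.x.round(1),len(o))
E
python3 sc.py
```

```text
n 640 rim top z 119.0 slope [ 0.001 -0.005]
0 [528.  609.9 569. ]
45 [383.1 454.7 418.9]
90 [-16.9  52.6  17.8]
135 [-428.8 -355.3 -392.1]
ptr top [110.3 111.2 111.5] 25
tcp [0.4792 0.0174 0.09  ] 22.9667
inlay circle (scene) [574.5  17.7  43.7] 204
```

Call:
drive_tool(
  series="0.03 0 0.06 0 0 0 0;0 0 0 0 0 0 0;0 0 0 0 0 0 0;0 0 0 0 0 0 0",
)

```text
clock: 23.3
ee_pos: [0.4781, 0.0174, 0.0878]
tcp_rot: [-0.0, 0.001, 1.0, 0.0]
contact_force: [0.8, 0.1, -1.2]
opening: 0.0182
finger_force: 40.0
```

```bash
python3 sc.py; python3 -c "
from h import *
go(.478,.0172,.0882,180)
s=r.read_state(); print(abs(s['joint_vel']).max())"
```

```text
n 627 rim top z 116.5 slope [-0.002 -0.002]
0 [528.4 608.6 568.5]
45 [383.7 453.2 418.4]
90 [-16.4  51.9  17.8]
135 [-427.4 -355.1 -391.2]
ptr top [110.6 111.3 111.8] 24
tcp [0.4782 0.0174 0.0879] 23.5
inlay circle (scene) [574.5  17.7  43.7] 204
t 23.5 pos [0.4782 0.0174 0.0879] shift now [ 0.006 -0.007 -0.01 ] after turn [ 0.006 -0.007 -0.01 ] turn [-0.      0.     -0.0008] F [ 0.3  0.3 -1.8] open 0.0175 40.0
0.001519640157357203
```

```bash
python3 -c "
from rig import r
print(r.hand_in())"
```

```text
the job is handed in; nothing more can be done
None
```

The job is handed in at about 23.5 s: all four chips are in the tray, the brush stands upright on the open table, and the loupe is held still and level. Its lens is within about 1 mm of the inlay's centre and of the pointer's height by my measurements.

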